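# Press the doming die home in its block

## Robot

A 6-joint arm with a two-finger parallel gripper is mounted at the origin on the work surface. World frame = base frame: x ahead of the robot, y to its left, z up, the work surface at z = 0. Lengths are in mm, angles in rad, forces in N, time in s.
With the tool pointing down it reaches from about 350 to 875 mm from the base axis. Payload 15.5 kg.
Tool frame: the origin (TCP) lies midway between the tips of the shut fingers; the grasp point (between the pads) lies 19 mm behind it; z points along the fingers, x is the direction in which the jaws open and shut, and the axes are right-handed (so a half turn about z gives the same grasp; the last joint's range is limited). The gripper opens to 85 mm and grips with 20 to 120 N. Pads are 22 mm wide; open, the fingers measure 114 mm over their backs; the gripper's body (76 mm by 85 mm) begins 54 mm behind the grasp point. The pads swing forward as they close: fully open they stand 13 mm farther back than shut.
Start: joints at [-1.331, 0.494, 1.345, -0, 1.302, -0.096], TCP at [205.954, -590.093, 231.277] pointing down, gripper open.
Joint ranges: [-2.91, 2.91], [-0.82, 2.16], [0.22, 2.67], [-1.22, 4.37], [0.12, 2.79], [-3.08, 3.08]. Speed limits (rad/s): [1.89, 1.89, 2.57, 3.01, 3.01, 3.01].

## Interface

Orientations are given as a 3x3 rotation matrix whose columns are the frame's x, y, z axes.
In Python, from plant import observe, snapshot, get_calibration, sign_off gives the robot as it stands.
- The arm moves only by the tool arm_command, never from a script. Its argument "deltas" is a list of rows, each an object with "xyz": the shift along the tool's x, y, z in cm, a list of three; "twist": the turn, a rotation vector about the tool's x, y, z in degrees, a list of three; "claw": the closure, from 0 (fully open) to 1 (shut). A call has exactly 10 rows; each row is the pose to reach, as a shift and turn from the pose commanded when the call began, along the tool's axes at that moment; what a row does not reach only later rows make up. A row lasts 1/12 s, in which the tool goes at most 41.7 mm and 7.16 degrees, less where a joint would pass 70% of its speed; a pose out of reach is approached as far as the arm can. A call with a gripper value outside its range is refused whole. The fingers move at their own pace and stop on an object; "grip_force" is the grip in N (left out, the last holds). Time passes only in rows, so rows that repeat a pose let the fingers close, or fill a call up. It gives the time, the measured TCP pose, the force and the opening at its end, in the units of the state.
- observe(): the state, without advancing time (a new reading comes with each control period).
- snapshot(name): name is "side" or "top"; returns (picture, depth): 384x512x3 uint8, red, green, blue; 384x512 float32, mm along the optical axis (not along the pixel's ray), 0 where there is no reading.
- get_calibration(name): a dict with "mtx" (3x3 intrinsics, pixels), "xyz" and "attitude" of the camera in the world. Camera axes: x right, y up, looking along -z (the intrinsics and any distortion apply to the point x, -y, -z); pixel columns grow to the right and rows downward; lengths in mm; the calibration is good to about 2 mm. A picture is of the moment at which its call begins. get_calibration takes no time and is no camera call.
- sign_off(): hands the job in, once; it reports no verdict.
The state is a dict: "time_s": time; "joint_pos": joint angles; "dq": joint speeds; "tau": joint torques, N m; "eef_pos": TCP position; "tcp_rot": TCP orientation; "wrist_force": force on the tool from outside, world axes, zero at the start; "torque": the same for the moment, N m; "gripper_width": opening from 0.0 (shut) to 1.0 (fully open).
Only numpy, scipy, OpenCV 4.12 (cv2) and the standard library are available. Lean on these libraries where they do the work, as an engineer would, in place of code of your own. Each camera call takes 0.05 s, during which the arm holds its last target. There are 200 camera calls.

## Task

A round brass doming die sits high in the mouth of the cast-iron die block, resting on four spring catches. Take the round doming punch out of the stand, set its ball nose in the dish of the die and press straight down until the die has snapped past the catches and stands hard on the packing below, then keep bearing down with a steady 18 N or so for a full second, never over 30 N at any moment. Then set the punch gently back into the stand hole it came from; touch the die only with the punch and leave the square chisel, hammer, bowl, stake head and vise alone.

Things in the scene. Friction and masses are not known exactly. Their poses are not given: they have to be found in the camera images.
- block: Fixed cast-iron die block, 96 x 96 x 40 mm high. Origin: centre of its underside; z up. Bore 46 mm across in the middle of the top. Four greased spring ball catches stick 3.5 mm into it, 28.5 mm above the origin, one per side; the die snaps past at about 7 to 12 N. Below lies hard packing, top 6 to 16 mm above the origin: differs each time, hidden by the die.
- die: Loose brass die, 34 mm high, 0.25 kg: flange 44 mm across, 8 mm high, chamfered foot; neck 34 across; dish in its flat top 15 across, 8 mm deep. Origin: centre of underside, z up. At first on the catches, top about 22 mm above the block's top. Home, it stands hard on the packing with the catches over its flange, top 0 to 10 mm above the block's.
- punch: Black iron doming punch, round, upright, 140 mm long, 0.35 kg. Origin: lowest point of its ball nose; z up. Ball 24 mm across, shank 16, collar 42 across at 60-68 mm above the origin, grip 22 across at 68-130 mm, head 27 across at 130-140 mm. Hangs by the collar on the stand's top (origin 10 mm above the bench). In the die's dish the ball dips 2.6 mm below the die's top.
- stand: Fixed wooden tool stand, 70 x 180 mm, 70 mm high. Origin: centre of its underside; z up. Two upright through holes 30 mm across, centres at y = +45 and y = -45 mm in its frame. One holds the punch, the other the chisel; which is which varies.
- chisel: Square iron chisel, not to be used: square grip 20 x 20 mm, square collar 40 mm, 104 mm long, hanging by its collar in the stand's other hole, its top 114 mm above the bench (36 mm lower than the punch's). Origin: its lowest point; z up.
- hammer: Planishing hammer lying on the bench, ash handle 250 mm long along its y axis, steel head 136 mm long across the +y end, 29 mm high. Origin: on the bench under the handle's middle. Leave alone.
- bowl: Dented tin-lined copper bowl, 120 mm across the rim, 45 mm high, standing on the bench. Origin: centre of its underside. Leave alone.
- stake: Round brass stake head, 60 mm across, 82 mm high, standing on the bench. Origin: centre of its underside. Leave alone.
- vise: Fixed cast-iron vise gripping a copper cezve by the rim, about 0.23 m high over all, standing to the robot's right; cezve and its handle reach 0.2 m in the vise's +x. Origin: centre of its underside. Leave alone.
There are look-alikes about, which are no part of the job. There is more than one size of the block; the one meant has the size given above. Leave any orange or purple look-alike of the punch alone.

How it is judged:
By the outcome, as a careful person would: the job done as asked, in the order asked, and still so for the second after the job is handed in, with the robot touching nothing.
It also fails if it takes over 56 s, if anything falls off the work surface, if the arm or the gripper's body presses on something with over 40 N, if the wrist force passes 120 N, or if a joint passes its speed limit or range.

## Working session

There is one attempt and no reset: what is moved stays moved. The work goes in short steps, Python scripts to look and compute and a tool call to move; the robot and the scene stay as the last step left them, time stands still between calls to the robot, and variables do not carry over. Pictures are saved under pics/ and viewed, about 8 in all and at most 12, crops included, and the job is handed in when it is done.

Besides the shell and the picture viewer there is one more tool, called after "Emit:" by a JSON object that holds its "name" and its "arguments". arm_command: Moves the arm, as the interface text tells. Its arguments: {"type":"object","properties":{"deltas":{"type":"array"},"grip_force":{"type":"number"}},"required":["deltas"]}

```bash
mkdir -p pics; cat > h.py <<'E'
import numpy as np,cv2
from plant import *
def snap(n,f):
    p,d=snapshot(n); np.savez('pics/'+f+'.npz',p=p,d=d); cv2.imwrite('pics/'+f+'.png',cv2.cvtColor(p,cv2.COLOR_RGB2BGR)); return p,d
def world(n,d):
    c=get_calibration(n); K=np.array(c['mtx']); R=np.array(c['attitude']); t=np.array(c['xyz'])
    v,u=np.mgrid[:d.shape[0],:d.shape[1]].astype(float)
    P=np.stack([(u-K[0,2])/K[0,0]*d,-(v-K[1,2])/K[1,1]*d,-d],-1)
    return P@R.T+t
E
python3 - <<'E'
from h import *
for n in('top','side'):
    snap(n,n+'0'); print(n,get_calibration(n))
a=cv2.imread('pics/top0.png');cv2.imwrite('pics/top0b.png',cv2.resize(a,(800,600)))
print(observe())
E
```

```text
top {'mtx': array([[482.39948337,   0.        , 258.83569893],
       [  0.        , 482.39948337, 189.08901235],
       [  0.        ,   0.        ,   1.        ]]), 'xyz': array([ 298.09573708,  -39.57543489, 1303.22587404]), 'attitude': array([[-0.02768701,  0.98241948, -0.18462231],
       [-0.99945337, -0.03054426, -0.01264963],
       [-0.01806639,  0.18417116,  0.98272814]])}
side {'mtx': array([[462.90458213,   0.        , 258.19260685],
       [  0.        , 462.90458213, 194.58525002],
       [  0.        ,   0.        ,   1.        ]]), 'xyz': array([ 455.69025363,  850.1497857 , 1088.97684638]), 'attitude': array([[-9.95512131e-01,  7.21111844e-02, -6.12827355e-02],
       [-9.46337643e-02, -7.57091504e-01,  6.46418521e-01],
       [ 2.17366807e-04,  6.49316896e-01,  7.60517930e-01]])}
{'time_s': 0.1, 'joint_pos': array([-1.33048697e+00,  4.94116265e-01,  1.34605822e+00, -2.71175937e-05,
        1.30249056e+00, -9.54861979e-02]), 'dq': array([-0.00025822, -0.00216292, -0.00174962,  0.00041195, -0.00065139,
        0.00040082]), 'tau': array([ 1.20890345e-03, -8.83589530e+01, -3.84561217e+01, -1.17328855e-04,
        5.21881084e-03, -2.94587096e-05]), 'eef_pos': array([ 205.87758337, -589.78363292,  230.76656119]), 'tcp_rot': array([[ 3.29527042e-01, -9.44146096e-01, -2.80629196e-04],
       [-9.44145531e-01, -3.29527153e-01,  1.03535534e-03],
       [-1.07000164e-03, -7.62227816e-05, -9.99999425e-01]]), 'wrist_force': array([ 0.26888112, -0.33834697,  0.30925248]), 'torque': array([0.01252305, 0.02678084, 0.00596217]), 'gripper_width': 1.0026796248577372}
```

View pics/top0b.png

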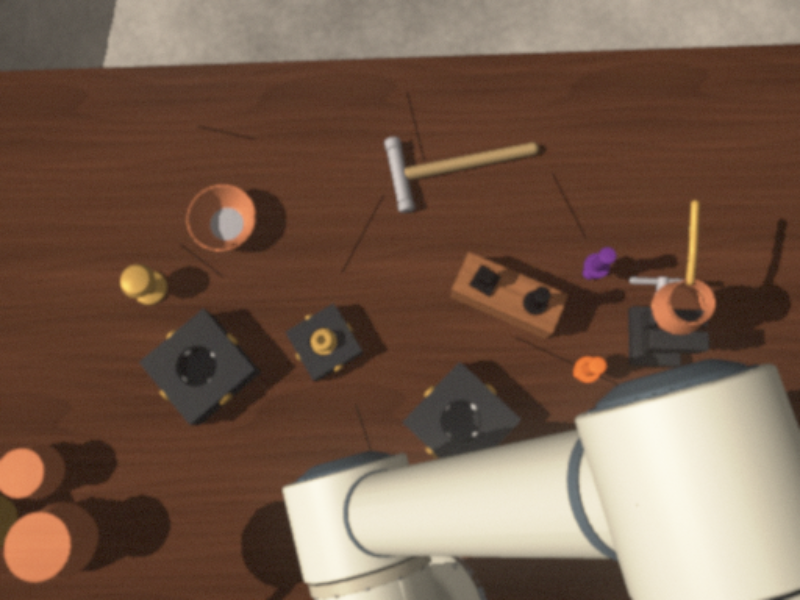

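View pics/side0.png

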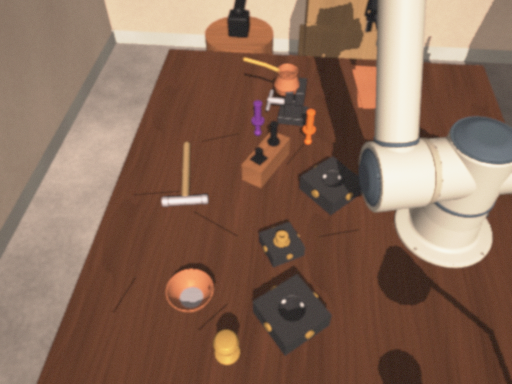

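The top view (800 px wide) shows the small block with the die at (323,342) and the stand at (510,293). In the stand, the punch is the round head at (538,299) and the chisel is at (485,280). The two bigger, empty blocks and the orange and purple punches are look-alikes. The vise is on the right at about (680,310).

```bash
python3 - <<'E'
from h import *
for n,box in(('top',dict(block=(180,190,235,248),stand=(285,158,368,218))),('side',dict(block=(255,215,310,270),stand=(238,118,295,190)))):
    z=np.load(f'pics/{n}0.npz');p=z['p'];W=world(n,z['d'])
    print(n,'bench z',np.median(W[...,2][100:130,150:240]))
    for k,(a,b,c,e) in box.items():
        w=W[b:e,a:c].reshape(-1,3)
        def show(l,zl,zh):
            s=w[(w[:,2]>zl)&(w[:,2]<zh)]
            if len(s)<4:print(k,l,len(s));return
            r=cv2.minAreaRect(s[:,:2].astype(np.float32)); print(k,l,len(s),s.mean(0).round(1),'rect',np.round(r[0],1),np.round(r[1],1),round(r[2],1), 'zmed',np.median(s[:,2]).round(1))
        if k=='block': show('top',34,46);show('die',57,70)
        else: show('top',63,74);show('chisel',106,122);show('punch',142,160)
for n,(a,b,c,e) in(('top',(150,120,400,260)),('side',(230,110,330,280))):
    im=cv2.imread(f'pics/{n}0.png')[b:e,a:c]; f=min(800/im.shape[1],600/im.shape[0]);cv2.imwrite(f'pics/{n}c.png',cv2.resize(im,None,fx=f,fy=f,interpolation=cv2.INTER_CUBIC))
E
```

```text
top bench z -0.09794253767245209
block top 1146 [460.4 117.1  39.6] rect [460.2 117.6] [103.7 102.9] 32.6 zmed 39.6
block die 105 [460.9 117.9  62. ] rect [461.5 118. ] [31.5 32.4] 25.0 zmed 61.9
stand top 1332 [ 528.  -196.1   69.7] rect [ 529.6 -197. ] [180.2  71.2] 64.4 zmed 69.8
stand chisel 78 [ 541.3 -168.6  113.8] rect [ 529.5 -196.1] [108.9  20.9] 63.8 zmed 114.2
stand punch 91 [ 510.2 -237.   149. ] rect [ 511.1 -236.8] [24.7 25. ] 87.6 zmed 148.9
side bench z 1.9201872659747323
block top 943 [460.7 121.1  41.1] rect [460.7 117.4] [103.8 103.5] 30.3 zmed 41.3
block die 98 [461.2 118.3  62.9] rect [460.5 117.5] [33. 32.] 8.8 zmed 63.2
stand top 629 [ 532.6 -197.8   70.4] rect [ 528.7 -226.9] [254.2 132.8] 87.8 zmed 71.0
stand chisel 78 [ 534.6 -182.1  114. ] rect [ 530.5 -194. ] [104.8  21.4] 64.9 zmed 114.3
stand punch 54 [ 509.9 -234.8  150.1] rect [ 509.5 -236.5] [25.5 24.1] 70.0 zmed 150.5
```

View pics/topc.png

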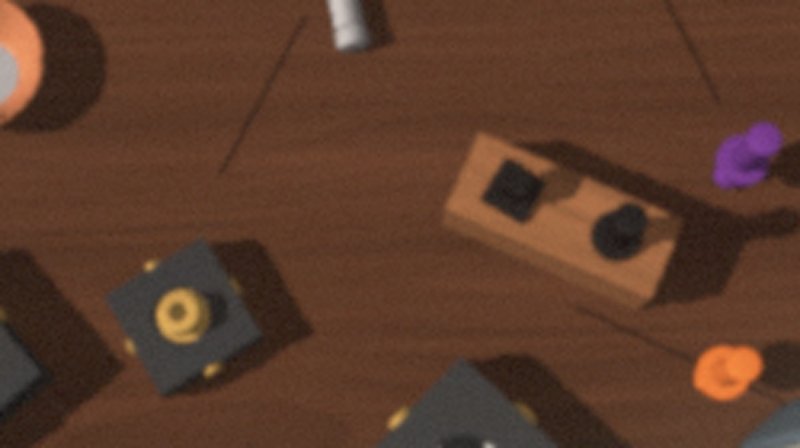

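```bash
python3 - <<'E'
from h import *
z=np.load('pics/top0.npz');p=z['p'].astype(int);W=world('top',z['d'])
def st(l,m):
    w=W[m]; print(l,m.sum(),w.min(0).round(),w.max(0).round(),np.median(w,0).round())
r=np.zeros(p.shape[:2],bool)
m=r.copy();m[225:248,362:392]=1;st('orange',m&(W[...,2]>20))
m=r.copy();m[155:182,368:398]=1;st('purple',m&(W[...,2]>20))
m=r.copy();m[125:232,400:470]=1;st('vise',m&(W[...,2]>20)&(W[...,2]<300))
T=np.array(observe()['tcp_rot']);e=observe()['eef_pos']
print(T.T@(np.array([510.2,-237,300])-e))
E
```

```text
orange 261 [ 298. -334.   60.] [ 418.  -40. 1303.] [ 396. -312.   87.]
purple 272 [ 298. -366.   20.] [ 590.  -40. 1303.] [ 567. -341.   90.]
vise 2607 [ 411. -490.   20.] [ 630. -397.  235.] [ 470. -444.  144.]
[-232.87070445 -403.58188475  -68.95354431]
```

Emit:
{"name": "arm_command", "arguments": {"deltas": [{"xyz":[0,0,-4],"twist":[0,0,0],"claw":0},{"xyz":[0,0,-8],"twist":[0,0,0],"claw":0},{"xyz":[-1,-1.7,-11],"twist":[0,0,-5],"claw":0.2},{"xyz":[-3,-5.2,-11],"twist":[0,0,-10],"claw":0.2},{"xyz":[-5,-8.7,-11],"twist":[0,0,-15],"claw":0.2},{"xyz":[-7,-12.2,-11],"twist":[0,0,-20],"claw":0.2},{"xyz":[-9,-15.7,-11],"twist":[0,0,-25],"claw":0.2},{"xyz":[-11,-19.2,-11],"twist":[0,0,-30],"claw":0.2},{"xyz":[-13,-22.7,-11],"twist":[0,0,-35],"claw":0.2},{"xyz":[-15,-26.2,-11],"twist":[0,0,-40],"claw":0.2}]}}

```text
time_s: 0.93
eef_pos: [404.7, -360.3, 341.1]
tcp_rot: [[0.861, -0.508, -0.0], [-0.508, -0.861, 0.0], [-0.0, -0.0, -1.0]]
wrist_force: [0.9, -0.3, -0.0]
gripper_width: 0.799
```

```bash
cat > go.py <<'E'
import sys
from h import *
# usage: go.py x y z jawangle_deg
o=observe();T=np.array(o['tcp_rot']);e=np.array(o['eef_pos'])
x,y,z,a=map(float,sys.argv[1:5]);a=np.radians(a)
c,s=np.cos(a),np.sin(a);G=np.array([[c,s,0],[s,-c,0],[0,0,-1]])
print('t',round(o['time_s'],2),'eef',e.round(1),'w',round(o['gripper_width'],3),'F',np.round(o['wrist_force'],1),'q',np.round(o['joint_pos'],2))
print('xyz cm',(T.T@(np.array([x,y,z])-e)/10).round(2),'twist',np.degrees(cv2.Rodrigues(T.T@G)[0].ravel()).round(2))
E
python3 go.py 510.2 -237 260 -25.6
```

```text
t 0.93 eef [ 404.7 -360.3  341.1] w 0.799 F [ 0.9 -0.3 -0. ] q [-0.84  0.28  1.38 -0.    1.48 -0.3 ]
xyz cm [  2.83 -15.98   8.11] twist [-0.01  0.02 -4.93]
```

Emit:
{"name": "arm_command", "arguments": {"deltas": [{"xyz":[0.7,-4,0],"twist":[0,0,-2],"claw":0.2},{"xyz":[1.4,-8,0],"twist":[0,0,-4.93],"claw":0.2},{"xyz":[2.1,-12,1],"twist":[0,0,-4.93],"claw":0.2},{"xyz":[2.83,-15.98,3],"twist":[0,0,-4.93],"claw":0.2},{"xyz":[2.83,-15.98,6],"twist":[0,0,-4.93],"claw":0.2},{"xyz":[2.83,-15.98,9],"twist":[0,0,-4.93],"claw":0.2},{"xyz":[2.83,-15.98,12],"twist":[0,0,-4.93],"claw":0.2},{"xyz":[2.83,-15.98,14],"twist":[0,0,-4.93],"claw":0.2},{"xyz":[2.83,-15.98,14],"twist":[0,0,-4.93],"claw":0.2},{"xyz":[2.83,-15.98,14],"twist":[0,0,-4.93],"claw":0.2}]}}

```text
time_s: 1.77
eef_pos: [509.6, -239.1, 200.9]
tcp_rot: [[0.9, -0.436, -0.002], [-0.436, -0.9, 0.001], [-0.002, -0.0, -1.0]]
wrist_force: [0.8, 0.9, 1.9]
gripper_width: 0.799
```

```bash
python3 go.py 510.2 -237 98 -25.6; python3 - <<'E'
from h import *
p,d=snap('side','s1');cv2.imwrite('pics/s1c.png',cv2.resize(cv2.cvtColor(p,4)[60:220,200:360],(600,600),interpolation=2))
E
```

```text
t 1.77 eef [ 509.6 -239.1  200.9] w 0.799 F [0.8 0.9 1.9] q [-0.54  0.44  1.54 -0.    1.17 -0.09]
xyz cm [-1.000e-02 -2.100e-01  1.029e+01] twist [-0.01  0.12 -0.23]
```

View pics/s1c.png

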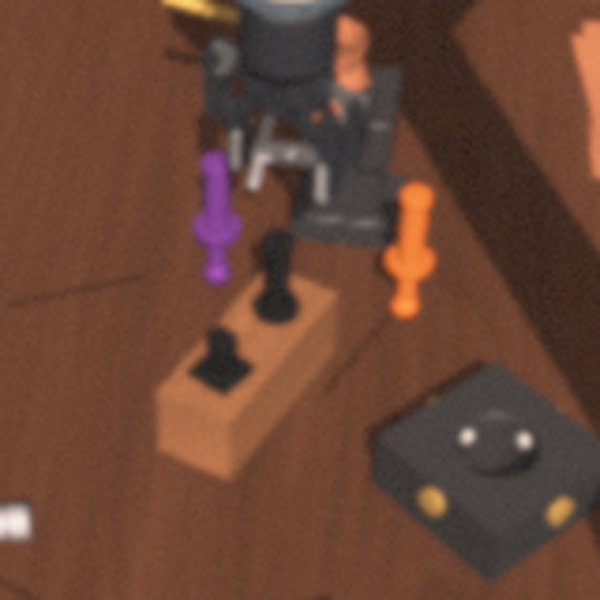

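The open jaws sit above the punch head at crop (278,240). The lateral residual is about 2 mm and the arm is still settling. The look-alikes at (215,215) and (410,250) are clear. Descending.

Emit:
{"name": "arm_command", "arguments": {"deltas": [{"xyz":[0,0,2],"twist":[0,0,0],"claw":0.2},{"xyz":[0,0,4],"twist":[0,0,0],"claw":0.2},{"xyz":[0,0,6],"twist":[0,0,0],"claw":0.2},{"xyz":[0,0,8],"twist":[0,0,0],"claw":0.2},{"xyz":[0,0,9.2],"twist":[0,0,0],"claw":0.2},{"xyz":[0,0,10],"twist":[0,0,0],"claw":0.2},{"xyz":[0,0,10.3],"twist":[0,0,0],"claw":0.2},{"xyz":[0,0,10.3],"twist":[0,0,0],"claw":0.2},{"xyz":[0,0,10.3],"twist":[0,0,0],"claw":0.2},{"xyz":[0,0,10.3],"twist":[0,0,0],"claw":0.2}]}}

```text
time_s: 2.65
eef_pos: [510.5, -239.7, 99.4]
tcp_rot: [[0.9, -0.436, 0.001], [-0.436, -0.9, -0.001], [0.002, 0.0, -1.0]]
wrist_force: [-0.6, 0.4, -0.7]
gripper_width: 0.803
```

```bash
python3 go.py 510.2 -237 98 -25.6
```

```text
t 2.65 eef [ 510.5 -239.7   99.4] w 0.803 F [-0.6  0.4 -0.7] q [-0.54  0.57  1.64  0.    0.93 -0.09]
xyz cm [-0.15 -0.22  0.14] twist [ 0.01 -0.1  -0.23]
```

Emit:
{"name": "arm_command", "arguments": {"deltas": [{"xyz":[-0.1,-0.22,0.1],"twist":[0,0,0],"claw":0.2},{"xyz":[-0.1,-0.22,0.1],"twist":[0,0,0],"claw":0.4},{"xyz":[-0.1,-0.22,0.1],"twist":[0,0,0],"claw":0.6},{"xyz":[-0.1,-0.22,0.1],"twist":[0,0,0],"claw":0.7},{"xyz":[-0.1,-0.22,0.1],"twist":[0,0,0],"claw":0.75},{"xyz":[-0.1,-0.22,0.1],"twist":[0,0,0],"claw":0.8},{"xyz":[-0.1,-0.22,0.1],"twist":[0,0,0],"claw":1},{"xyz":[-0.1,-0.22,0.1],"twist":[0,0,0],"claw":1},{"xyz":[-0.1,-0.22,0.1],"twist":[0,0,0],"claw":1},{"xyz":[-0.1,-0.22,0.1],"twist":[0,0,0],"claw":1}], "grip_force": 100}}

```text
time_s: 3.48
eef_pos: [510.1, -236.9, 97.3]
tcp_rot: [[0.9, -0.436, 0.0], [-0.436, -0.9, -0.0], [0.0, -0.0, -1.0]]
wrist_force: [1.1, -0.7, 0.6]
gripper_width: 0.243
```

```bash
python3 go.py 510.2 -237 240 -25.6
```

```text
t 3.48 eef [ 510.1 -236.9   97.3] w 0.243 F [ 1.1 -0.7  0.6] q [-0.54  0.57  1.64  0.    0.92 -0.09]
xyz cm [  0.02   0.   -14.27] twist [-0.   -0.01 -0.23]
```

Emit:
{"name": "arm_command", "arguments": {"deltas": [{"xyz":[0,0,-0.7],"twist":[0,0,0],"claw":1},{"xyz":[0,0,-1.8],"twist":[0,0,0],"claw":1},{"xyz":[0,0,-3],"twist":[0,0,0],"claw":1},{"xyz":[0,0,-4.5],"twist":[0,0,0],"claw":1},{"xyz":[0,0,-6],"twist":[0,0,0],"claw":1},{"xyz":[0,0,-7.5],"twist":[0,0,0],"claw":1},{"xyz":[0,0,-9],"twist":[0,0,0],"claw":1},{"xyz":[0,0,-10.5],"twist":[0,0,0],"claw":1},{"xyz":[0,0,-11.5],"twist":[0,0,0],"claw":1},{"xyz":[0,0,-12],"twist":[0,0,0],"claw":1}]}}

```text
time_s: 4.32
eef_pos: [510.3, -237.1, 219.3]
tcp_rot: [[0.9, -0.436, 0.002], [-0.436, -0.9, -0.001], [0.002, 0.0, -1.0]]
wrist_force: [0.3, -0.3, -3.8]
gripper_width: 0.246
```

```bash
python3 go.py 461 118 217 -25.6;  python3 go.py 461 118 217 0|tail -1; python3 - <<'E'
from h import *
p,d=snap('side','s2');cv2.imwrite('pics/s2c.png',cv2.resize(cv2.cvtColor(p,4)[60:220,200:360],(600,600),interpolation=2))
E
```

```text
t 4.32 eef [ 510.3 -237.1  219.3] w 0.246 F [ 0.3 -0.3 -3.8] q [-0.54  0.42  1.52  0.    1.2  -0.09]
xyz cm [-19.91 -29.81   0.18] twist [ 0.01 -0.12 -0.23]
xyz cm [-19.91 -29.81   0.18] twist [  0.04  -0.11 -25.83]
```

View pics/s2c.png

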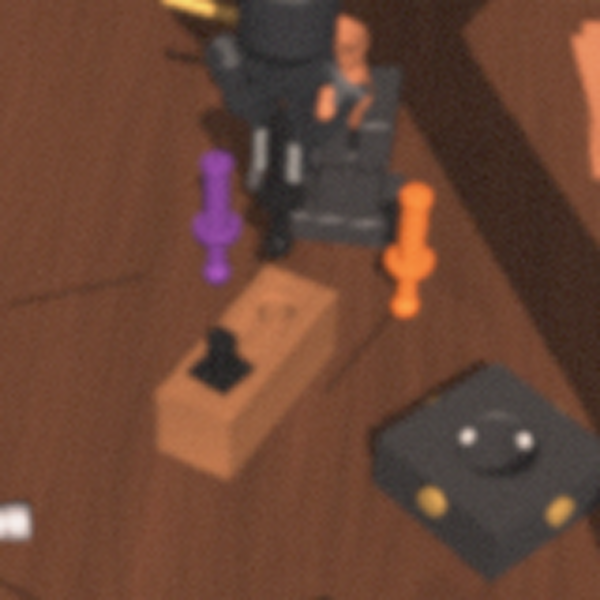

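The punch is out and hanging upright in the jaws, nose at crop (275,245). The chisel is undisturbed. Carrying it over to the die.

Emit:
{"name": "arm_command", "arguments": {"deltas": [{"xyz":[-0.6,-0.9,0],"twist":[0,0,0],"claw":1},{"xyz":[-1.7,-2.5,0],"twist":[0,0,0],"claw":1},{"xyz":[-3.1,-4.6,0],"twist":[0,0,0],"claw":1},{"xyz":[-4.7,-7,0],"twist":[0,0,0],"claw":1},{"xyz":[-6.3,-9.4,0],"twist":[0,0,0],"claw":1},{"xyz":[-7.9,-11.8,0],"twist":[0,0,0],"claw":1},{"xyz":[-9.5,-14.2,0],"twist":[0,0,0],"claw":1},{"xyz":[-11.1,-16.6,0],"twist":[0,0,0],"claw":1},{"xyz":[-12.7,-19,0],"twist":[0,0,0],"claw":1},{"xyz":[-14.3,-21.4,0],"twist":[0,0,0],"claw":1}]}}

```text
time_s: 5.2
eef_pos: [473.2, 19.8, 216.5]
tcp_rot: [[0.9, -0.436, -0.002], [-0.436, -0.9, 0.0], [-0.002, 0.0, -1.0]]
wrist_force: [0.2, 0.8, -4.3]
gripper_width: 0.246
```

Emit:
{"name": "arm_command", "arguments": {"deltas": [{"xyz":[-1.6,-2.4,0],"twist":[0,0,0],"claw":1},{"xyz":[-3,-4.5,0],"twist":[0,0,0],"claw":1},{"xyz":[-4.2,-6.3,0.3],"twist":[0,0,0],"claw":1},{"xyz":[-5.2,-7.8,0.9],"twist":[0,0,0],"claw":1},{"xyz":[-5.6,-8.4,1.5],"twist":[0,0,0],"claw":1},{"xyz":[-5.6,-8.4,2.1],"twist":[0,0,0],"claw":1},{"xyz":[-5.6,-8.4,2.7],"twist":[0,0,0],"claw":1},{"xyz":[-5.6,-8.4,3],"twist":[0,0,0],"claw":1},{"xyz":[-5.6,-8.4,3],"twist":[0,0,0],"claw":1},{"xyz":[-5.6,-8.4,3],"twist":[0,0,0],"claw":1}]}}

```text
time_s: 6.03
eef_pos: [460.8, 117.4, 187.1]
tcp_rot: [[0.9, -0.437, -0.001], [-0.437, -0.9, -0.0], [-0.0, 0.0, -1.0]]
wrist_force: [-0.3, 0.2, -3.3]
gripper_width: 0.24
```

```bash
python3 go.py 461 118 160 -25.6; python3 - <<'E'
from h import *
for n,(a,b,c,e) in(('top',(160,160,280,250)),('side',(220,160,340,280))):
    p,d=snap(n,n+'3'); W=world(n,d)
    cv2.imwrite(f'pics/{n}3c.png',cv2.resize(cv2.cvtColor(p,4)[b:e,a:c],None,fx=4,fy=4,interpolation=2))
a=cv2.imread('pics/top3c.png');b=cv2.imread('pics/side3c.png');a=cv2.copyMakeBorder(a,0,120,0,0,0)
cv2.imwrite('pics/b3.png',cv2.resize(np.hstack([a,b]),None,fx=.83,fy=.83))
E
```

```text
t 6.03 eef [460.8 117.4 187.1] w 0.24 F [-0.3  0.2 -3.3] q [ 0.12  0.34  1.76 -0.    1.04  0.58]
xyz cm [-0.01 -0.07  2.71] twist [ 0.02  0.02 -0.29]
```

View pics/b3.png

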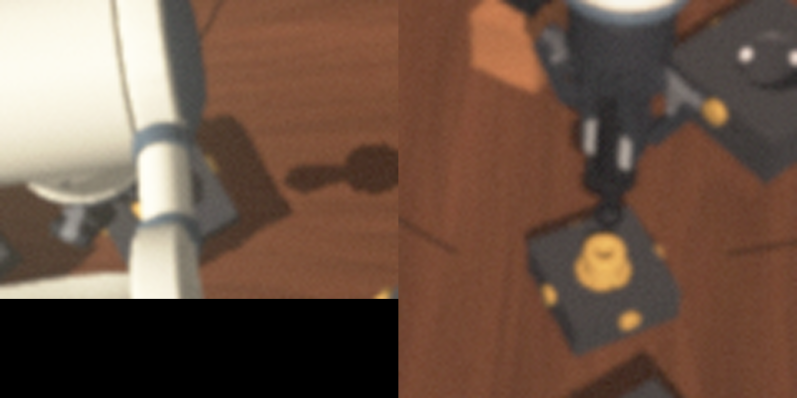

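The top view is blocked by the arm. In the side view the punch hangs over the die, nose at about (608,215) and die at (603,262). I'll check the lateral alignment from side depth.

```bash
python3 - <<'E'
from h import *
z=np.load('pics/side3.npz');p=z['p'];W=world('side',z['d'])
w=W[160:280,220:340].reshape(-1,3);c=p[160:280,220:340].reshape(-1,3).astype(int)
near=np.hypot(w[:,0]-461,w[:,1]-118)<32
for l,lo,hi in(('die top',58,68),('nose',98,113),('shank',124,150),('collar',155,174)):
    m=near&(w[:,2]>lo)&(w[:,2]<hi);s=w[m]
    print(l,m.sum(),s.min(0).round(1),s.max(0).round(1),s.mean(0).round(1), 'xmid pct',np.percentile(s[:,0],[2,98]).mean().round(1))
    if m.sum()>8 and l!='die top':
        from scipy.optimize import least_squares
        R={'nose':None,'shank':8,'collar':21}[l]
        if R: print(' fit',least_squares(lambda q:np.hypot(s[:,0]-q[0],s[:,1]-q[1])-R,[461,118],loss='soft_l1').x.round(1))
        else: print(' sph',least_squares(lambda q:np.linalg.norm(s-q,axis=1)-12,[461,118,112],loss='soft_l1').x.round(1))
s=w[near&(w[:,2]>58)&(w[:,2]<68)];print(cv2.minEnclosingCircle(s[:,:2].astype(np.float32)))
E
```

```text
die top 95 [443.8  99.8  58. ] [476.9 133.6  67.4] [460.6 117.9  62.8] xmid pct 461.3
nose 7 [451.3 121.3 107.2] [467.  125.6 112.9] [458.7 124.4 109.7] xmid pct 459.0
shank 32 [452.1 117.5 124.1] [465.8 127.2 143.5] [458.5 122.3 133.8] xmid pct 459.0
 fit [459.2 115.9]
collar 114 [439.1 103.8 161.5] [479.9 137.2 173.6] [460.3 125.1 169. ] xmid pct 459.6
 fit [458.9 111.4]
((460.9166564941406, 116.90066528320312), 17.236459732055664)
```

Emit:
{"name": "arm_command", "arguments": {"deltas": [{"xyz":[0.06,-0.1,0.5],"twist":[0,0,0],"claw":1},{"xyz":[0.06,-0.1,1.2],"twist":[0,0,0],"claw":1},{"xyz":[0.06,-0.1,1.9],"twist":[0,0,0],"claw":1},{"xyz":[0.06,-0.1,2.5],"twist":[0,0,0],"claw":1},{"xyz":[0.06,-0.1,3],"twist":[0,0,0],"claw":1},{"xyz":[0.06,-0.1,3.3],"twist":[0,0,0],"claw":1},{"xyz":[0.06,-0.1,3.5],"twist":[0,0,0],"claw":1},{"xyz":[0.06,-0.1,3.6],"twist":[0,0,0],"claw":1},{"xyz":[0.06,-0.1,3.65],"twist":[0,0,0],"claw":1},{"xyz":[0.06,-0.1,3.7],"twist":[0,0,0],"claw":1}]}}

```text
time_s: 6.97
eef_pos: [461.8, 118.7, 150.4]
tcp_rot: [[0.9, -0.436, 0.0], [-0.436, -0.9, 0.0], [0.0, -0.0, -1.0]]
wrist_force: [-0.2, -0.1, -3.5]
gripper_width: 0.246
```

```bash
python3 go.py 461 118 146 -25.6; python3 - <<'E'
from h import *
p,d=snap('side','s4');cv2.imwrite('pics/s4c.png',cv2.resize(cv2.cvtColor(p,4)[180:280,230:330],(500,500),interpolation=2))
W=world('side',d);w=W[160:280,220:340].reshape(-1,3)
near=np.hypot(w[:,0]-461,w[:,1]-118)<32
for lo,hi in((55,68),(80,112)):
    s=w[near&(w[:,2]>lo)&(w[:,2]<hi)];print(len(s),np.percentile(s[:,0],[3,97]),s[:,0].mean())
E
```

```text
t 6.97 eef [461.8 118.7 150.4] w 0.246 F [-0.2 -0.1 -3.5] q [ 0.13  0.4   1.8  -0.    0.94  0.58]
xyz cm [-0.04  0.1   0.44] twist [-0.01 -0.02 -0.23]
67 [446.17974641 476.43345963] 460.6734641970588
51 [450.21362467 469.22779831] 460.1300846964538
```

View pics/s4c.png

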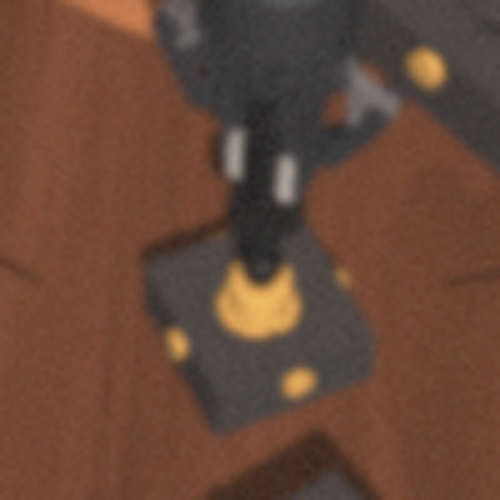

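The nose at (262,268) sits over the dish centre of the die at (260,295), about 3 mm above it. Descending slowly to touch.

Emit:
{"name": "arm_command", "arguments": {"deltas": [{"xyz":[0,0,0.04],"twist":[0,0,0],"claw":1},{"xyz":[0,0,0.08],"twist":[0,0,0],"claw":1},{"xyz":[0,0,0.12],"twist":[0,0,0],"claw":1},{"xyz":[0,0,0.16],"twist":[0,0,0],"claw":1},{"xyz":[0,0,0.2],"twist":[0,0,0],"claw":1},{"xyz":[0,0,0.24],"twist":[0,0,0],"claw":1},{"xyz":[0,0,0.28],"twist":[0,0,0],"claw":1},{"xyz":[0,0,0.32],"twist":[0,0,0],"claw":1},{"xyz":[0,0,0.36],"twist":[0,0,0],"claw":1},{"xyz":[0,0,0.4],"twist":[0,0,0],"claw":1}]}}

```text
time_s: 7.85
eef_pos: [461.9, 118.8, 146.5]
tcp_rot: [[0.9, -0.436, 0.001], [-0.436, -0.9, 0.0], [0.0, -0.0, -1.0]]
wrist_force: [-1.5, 0.6, 2.9]
gripper_width: 0.244
```

Emit:
{"name": "arm_command", "arguments": {"deltas": [{"xyz":[-0.02,0,0.02],"twist":[0,0,0],"claw":1},{"xyz":[-0.04,0,0.04],"twist":[0,0,0],"claw":1},{"xyz":[-0.06,0,0.06],"twist":[0,0,0],"claw":1},{"xyz":[-0.06,0,0.08],"twist":[0,0,0],"claw":1},{"xyz":[-0.06,0,0.1],"twist":[0,0,0],"claw":1},{"xyz":[-0.06,0,0.12],"twist":[0,0,0],"claw":1},{"xyz":[-0.06,0,0.14],"twist":[0,0,0],"claw":1},{"xyz":[-0.06,0,0.16],"twist":[0,0,0],"claw":1},{"xyz":[-0.06,0,0.18],"twist":[0,0,0],"claw":1},{"xyz":[-0.06,0,0.2],"twist":[0,0,0],"claw":1}]}}

```text
time_s: 8.68
eef_pos: [461.2, 119.0, 144.3]
tcp_rot: [[0.9, -0.436, 0.0], [-0.436, -0.9, 0.0], [0.0, -0.0, -1.0]]
wrist_force: [1.2, 1.3, 2.8]
gripper_width: 0.24
```

Emit:
{"name": "arm_command", "arguments": {"deltas": [{"xyz":[0,0,0.03],"twist":[0,0,0],"claw":1},{"xyz":[0,0,0.06],"twist":[0,0,0],"claw":1},{"xyz":[0,0,0.09],"twist":[0,0,0],"claw":1},{"xyz":[0,0,0.12],"twist":[0,0,0],"claw":1},{"xyz":[0,0,0.15],"twist":[0,0,0],"claw":1},{"xyz":[0,0,0.18],"twist":[0,0,0],"claw":1},{"xyz":[0,0,0.21],"twist":[0,0,0],"claw":1},{"xyz":[0,0,0.24],"twist":[0,0,0],"claw":1},{"xyz":[0,0,0.27],"twist":[0,0,0],"claw":1},{"xyz":[0,0,0.3],"twist":[0,0,0],"claw":1}]}}

```text
time_s: 9.52
eef_pos: [460.9, 118.9, 141.1]
tcp_rot: [[0.9, -0.436, -0.0], [-0.436, -0.9, -0.0], [-0.0, 0.0, -1.0]]
wrist_force: [-0.4, 1.1, -1.7]
gripper_width: 0.245
```

Emit:
{"name": "arm_command", "arguments": {"deltas": [{"xyz":[0,0,0.04],"twist":[0,0,0],"claw":1},{"xyz":[0,0,0.08],"twist":[0,0,0],"claw":1},{"xyz":[0,0,0.12],"twist":[0,0,0],"claw":1},{"xyz":[0,0,0.16],"twist":[0,0,0],"claw":1},{"xyz":[0,0,0.2],"twist":[0,0,0],"claw":1},{"xyz":[0,0,0.24],"twist":[0,0,0],"claw":1},{"xyz":[0,0,0.28],"twist":[0,0,0],"claw":1},{"xyz":[0,0,0.32],"twist":[0,0,0],"claw":1},{"xyz":[0,0,0.36],"twist":[0,0,0],"claw":1},{"xyz":[0,0,0.4],"twist":[0,0,0],"claw":1}]}}

```text
time_s: 10.35
eef_pos: [461.2, 118.9, 137.2]
tcp_rot: [[0.9, -0.436, -0.0], [-0.436, -0.9, -0.0], [-0.0, 0.0, -1.0]]
wrist_force: [-0.4, 0.4, -3.7]
gripper_width: 0.244
```

```bash
python3 - <<'E'
from h import *
ref=np.load('pics/side0.npz');p,d=snap('side','s5')
for q,dd in((ref['p'],ref['d']),(p,d)):
    W=world('side',dd)[210:275,250:315].reshape(-1,3);c=q[210:275,250:315].reshape(-1,3).astype(int)
    r=np.hypot(W[:,0]-461,W[:,1]-118);m=(r<19)&(c[:,0]-c[:,2]>60)&(W[:,2]<75)
    b=(r>28)&(r<40)&(W[:,2]>35)&(W[:,2]<47)
    print(m.sum(),np.percentile(W[m][:,2],[20,50,70,80,90,95,98]).round(1),'block',np.median(W[b][:,2]).round(1))
cv2.imwrite('pics/s5c.png',cv2.resize(cv2.cvtColor(p,4)[200:280,250:330],(560,560),interpolation=2))
E
```

```text
186 [41.9 58.1 62.7 63.7 65.1 65.7 67. ] block 41.8
102 [33.4 41.2 43.7 44.9 46.1 57.7 63.3] block 41.8
```

View pics/s5c.png

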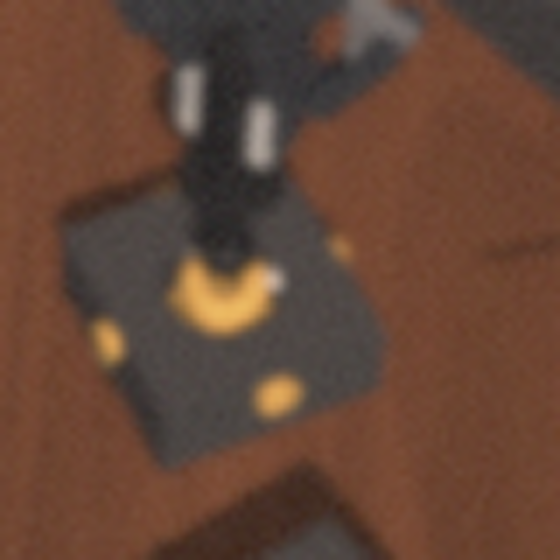

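The die has snapped past the catches: the neck is now nearly flush, and a ball catch shows at (275,280). Depth puts the die's top about 43 mm up, so I expect contact at TCP z of about 128.

Emit:
{"name": "arm_command", "arguments": {"deltas": [{"xyz":[0,0,0.08],"twist":[0,0,0],"claw":1},{"xyz":[0,0,0.16],"twist":[0,0,0],"claw":1},{"xyz":[0,0,0.24],"twist":[0,0,0],"claw":1},{"xyz":[0,0,0.31],"twist":[0,0,0],"claw":1},{"xyz":[0,0,0.38],"twist":[0,0,0],"claw":1},{"xyz":[0,0,0.44],"twist":[0,0,0],"claw":1},{"xyz":[0,0,0.5],"twist":[0,0,0],"claw":1},{"xyz":[0,0,0.55],"twist":[0,0,0],"claw":1},{"xyz":[0,0,0.57],"twist":[0,0,0],"claw":1},{"xyz":[0,0,0.58],"twist":[0,0,0],"claw":1}]}}

```text
time_s: 11.23
eef_pos: [461.2, 119.0, 131.5]
tcp_rot: [[0.9, -0.436, -0.0], [-0.436, -0.9, -0.0], [-0.0, 0.0, -1.0]]
wrist_force: [-0.2, 0.1, -3.3]
gripper_width: 0.244
```

Now 1 mm per call.

Emit:
{"name": "arm_command", "arguments": {"deltas": [{"xyz":[0,0,0.02],"twist":[0,0,0],"claw":1},{"xyz":[0,0,0.04],"twist":[0,0,0],"claw":1},{"xyz":[0,0,0.06],"twist":[0,0,0],"claw":1},{"xyz":[0,0,0.08],"twist":[0,0,0],"claw":1},{"xyz":[0,0,0.1],"twist":[0,0,0],"claw":1},{"xyz":[0,0,0.11],"twist":[0,0,0],"claw":1},{"xyz":[0,0,0.12],"twist":[0,0,0],"claw":1},{"xyz":[0,0,0.13],"twist":[0,0,0],"claw":1},{"xyz":[0,0,0.14],"twist":[0,0,0],"claw":1},{"xyz":[0,0,0.15],"twist":[0,0,0],"claw":1}]}}

```text
time_s: 12.07
eef_pos: [461.2, 118.9, 130.0]
tcp_rot: [[0.9, -0.436, 0.0], [-0.436, -0.9, 0.0], [0.0, -0.0, -1.0]]
wrist_force: [-0.8, -0.5, -2.9]
gripper_width: 0.248
```

Emit:
{"name": "arm_command", "arguments": {"deltas": [{"xyz":[0,0,0.01],"twist":[0,0,0],"claw":1},{"xyz":[0,0,0.02],"twist":[0,0,0],"claw":1},{"xyz":[0,0,0.03],"twist":[0,0,0],"claw":1},{"xyz":[0,0,0.04],"twist":[0,0,0],"claw":1},{"xyz":[0,0,0.05],"twist":[0,0,0],"claw":1},{"xyz":[0,0,0.06],"twist":[0,0,0],"claw":1},{"xyz":[0,0,0.07],"twist":[0,0,0],"claw":1},{"xyz":[0,0,0.08],"twist":[0,0,0],"claw":1},{"xyz":[0,0,0.08],"twist":[0,0,0],"claw":1},{"xyz":[0,0,0.08],"twist":[0,0,0],"claw":1}]}}

```text
time_s: 12.9
eef_pos: [461.1, 119.0, 129.2]
tcp_rot: [[0.9, -0.436, -0.0], [-0.436, -0.9, 0.0], [-0.0, 0.0, -1.0]]
wrist_force: [-0.3, -0.3, -3.3]
gripper_width: 0.246
```

Emit:
{"name": "arm_command", "arguments": {"deltas": [{"xyz":[0,0,0.01],"twist":[0,0,0],"claw":1},{"xyz":[0,0,0.02],"twist":[0,0,0],"claw":1},{"xyz":[0,0,0.03],"twist":[0,0,0],"claw":1},{"xyz":[0,0,0.04],"twist":[0,0,0],"claw":1},{"xyz":[0,0,0.05],"twist":[0,0,0],"claw":1},{"xyz":[0,0,0.06],"twist":[0,0,0],"claw":1},{"xyz":[0,0,0.07],"twist":[0,0,0],"claw":1},{"xyz":[0,0,0.08],"twist":[0,0,0],"claw":1},{"xyz":[0,0,0.08],"twist":[0,0,0],"claw":1},{"xyz":[0,0,0.08],"twist":[0,0,0],"claw":1}]}}

```text
time_s: 13.73
eef_pos: [461.1, 119.0, 128.4]
tcp_rot: [[0.9, -0.436, -0.0], [-0.436, -0.9, 0.0], [-0.0, 0.0, -1.0]]
wrist_force: [0.2, -0.3, -3.7]
gripper_width: 0.242
```

Emit:
{"name": "arm_command", "arguments": {"deltas": [{"xyz":[0,0,0.01],"twist":[0,0,0],"claw":1},{"xyz":[0,0,0.02],"twist":[0,0,0],"claw":1},{"xyz":[0,0,0.03],"twist":[0,0,0],"claw":1},{"xyz":[0,0,0.04],"twist":[0,0,0],"claw":1},{"xyz":[0,0,0.05],"twist":[0,0,0],"claw":1},{"xyz":[0,0,0.06],"twist":[0,0,0],"claw":1},{"xyz":[0,0,0.07],"twist":[0,0,0],"claw":1},{"xyz":[0,0,0.08],"twist":[0,0,0],"claw":1},{"xyz":[0,0,0.08],"twist":[0,0,0],"claw":1},{"xyz":[0,0,0.08],"twist":[0,0,0],"claw":1}]}}

```text
time_s: 14.57
eef_pos: [461.2, 119.0, 127.6]
tcp_rot: [[0.9, -0.436, -0.0], [-0.436, -0.9, 0.0], [-0.0, 0.0, -1.0]]
wrist_force: [-0.1, -0.3, -3.9]
gripper_width: 0.242
```

Emit:
{"name": "arm_command", "arguments": {"deltas": [{"xyz":[0,0,0.01],"twist":[0,0,0],"claw":1},{"xyz":[0,0,0.02],"twist":[0,0,0],"claw":1},{"xyz":[0,0,0.03],"twist":[0,0,0],"claw":1},{"xyz":[0,0,0.04],"twist":[0,0,0],"claw":1},{"xyz":[0,0,0.05],"twist":[0,0,0],"claw":1},{"xyz":[0,0,0.06],"twist":[0,0,0],"claw":1},{"xyz":[0,0,0.07],"twist":[0,0,0],"claw":1},{"xyz":[0,0,0.08],"twist":[0,0,0],"claw":1},{"xyz":[0,0,0.08],"twist":[0,0,0],"claw":1},{"xyz":[0,0,0.08],"twist":[0,0,0],"claw":1}]}}

```text
time_s: 15.4
eef_pos: [461.2, 119.0, 126.9]
tcp_rot: [[0.9, -0.436, 0.0], [-0.436, -0.9, 0.0], [0.0, -0.0, -1.0]]
wrist_force: [-0.6, 0.1, 0.7]
gripper_width: 0.243
```

Contact, about 4 N. Stepping in finely to learn the stiffness.

Emit:
{"name": "arm_command", "arguments": {"deltas": [{"xyz":[0,0,0.003],"twist":[0,0,0],"claw":1},{"xyz":[0,0,0.006],"twist":[0,0,0],"claw":1},{"xyz":[0,0,0.01],"twist":[0,0,0],"claw":1},{"xyz":[0,0,0.01],"twist":[0,0,0],"claw":1},{"xyz":[0,0,0.01],"twist":[0,0,0],"claw":1},{"xyz":[0,0,0.01],"twist":[0,0,0],"claw":1},{"xyz":[0,0,0.01],"twist":[0,0,0],"claw":1},{"xyz":[0,0,0.01],"twist":[0,0,0],"claw":1},{"xyz":[0,0,0.01],"twist":[0,0,0],"claw":1},{"xyz":[0,0,0.01],"twist":[0,0,0],"claw":1}]}}

```text
time_s: 16.23
eef_pos: [461.2, 119.0, 126.7]
tcp_rot: [[0.9, -0.436, 0.0], [-0.436, -0.9, 0.0], [0.0, -0.0, -1.0]]
wrist_force: [-0.5, -0.2, 4.1]
gripper_width: 0.243
```

Emit:
{"name": "arm_command", "arguments": {"deltas": [{"xyz":[0,0,0.004],"twist":[0,0,0],"claw":1},{"xyz":[0,0,0.008],"twist":[0,0,0],"claw":1},{"xyz":[0,0,0.012],"twist":[0,0,0],"claw":1},{"xyz":[0,0,0.016],"twist":[0,0,0],"claw":1},{"xyz":[0,0,0.02],"twist":[0,0,0],"claw":1},{"xyz":[0,0,0.02],"twist":[0,0,0],"claw":1},{"xyz":[0,0,0.02],"twist":[0,0,0],"claw":1},{"xyz":[0,0,0.02],"twist":[0,0,0],"claw":1},{"xyz":[0,0,0.02],"twist":[0,0,0],"claw":1},{"xyz":[0,0,0.02],"twist":[0,0,0],"claw":1}]}}

```text
time_s: 17.07
eef_pos: [461.2, 119.0, 126.6]
tcp_rot: [[0.9, -0.436, 0.0], [-0.436, -0.9, 0.0], [0.0, -0.0, -1.0]]
wrist_force: [-1.5, -0.5, 6.9]
gripper_width: 0.241
```

Emit:
{"name": "arm_command", "arguments": {"deltas": [{"xyz":[0,0,0.008],"twist":[0,0,0],"claw":1},{"xyz":[0,0,0.016],"twist":[0,0,0],"claw":1},{"xyz":[0,0,0.024],"twist":[0,0,0],"claw":1},{"xyz":[0,0,0.032],"twist":[0,0,0],"claw":1},{"xyz":[0,0,0.04],"twist":[0,0,0],"claw":1},{"xyz":[0,0,0.04],"twist":[0,0,0],"claw":1},{"xyz":[0,0,0.04],"twist":[0,0,0],"claw":1},{"xyz":[0,0,0.04],"twist":[0,0,0],"claw":1},{"xyz":[0,0,0.04],"twist":[0,0,0],"claw":1},{"xyz":[0,0,0.04],"twist":[0,0,0],"claw":1}]}}

```text
time_s: 17.9
eef_pos: [461.4, 119.0, 126.4]
tcp_rot: [[0.9, -0.436, 0.001], [-0.436, -0.9, 0.0], [0.0, -0.0, -1.0]]
wrist_force: [-0.5, -0.2, 11.5]
gripper_width: 0.241
```

Emit:
{"name": "arm_command", "arguments": {"deltas": [{"xyz":[0,0,0.01],"twist":[0,0,0],"claw":1},{"xyz":[0,0,0.02],"twist":[0,0,0],"claw":1},{"xyz":[0,0,0.03],"twist":[0,0,0],"claw":1},{"xyz":[0,0,0.03],"twist":[0,0,0],"claw":1},{"xyz":[0,0,0.03],"twist":[0,0,0],"claw":1},{"xyz":[0,0,0.03],"twist":[0,0,0],"claw":1},{"xyz":[0,0,0.03],"twist":[0,0,0],"claw":1},{"xyz":[0,0,0.03],"twist":[0,0,0],"claw":1},{"xyz":[0,0,0.03],"twist":[0,0,0],"claw":1},{"xyz":[0,0,0.03],"twist":[0,0,0],"claw":1}]}}

```text
time_s: 18.73
eef_pos: [461.4, 119.0, 126.3]
tcp_rot: [[0.9, -0.436, 0.001], [-0.436, -0.9, 0.0], [0.001, -0.001, -1.0]]
wrist_force: [-2.4, 0.1, 15.5]
gripper_width: 0.242
```

Bearing force is about 19 N (15.5 N plus the punch's 3.5 N weight). Holding for two calls.

Emit:
{"name": "arm_command", "arguments": {"deltas": [{"xyz":[0,0,0],"twist":[0,0,0],"claw":1},{"xyz":[0,0,0],"twist":[0,0,0],"claw":1},{"xyz":[0,0,0],"twist":[0,0,0],"claw":1},{"xyz":[0,0,0],"twist":[0,0,0],"claw":1},{"xyz":[0,0,0],"twist":[0,0,0],"claw":1},{"xyz":[0,0,0],"twist":[0,0,0],"claw":1},{"xyz":[0,0,0],"twist":[0,0,0],"claw":1},{"xyz":[0,0,0],"twist":[0,0,0],"claw":1},{"xyz":[0,0,0],"twist":[0,0,0],"claw":1},{"xyz":[0,0,0],"twist":[0,0,0],"claw":1}]}}

```text
time_s: 19.57
eef_pos: [461.4, 119.0, 126.3]
tcp_rot: [[0.9, -0.436, 0.001], [-0.436, -0.9, 0.0], [0.001, -0.0, -1.0]]
wrist_force: [-2.4, -1.0, 16.1]
gripper_width: 0.238
```

Emit:
{"name": "arm_command", "arguments": {"deltas": [{"xyz":[0,0,0],"twist":[0,0,0],"claw":1},{"xyz":[0,0,0],"twist":[0,0,0],"claw":1},{"xyz":[0,0,0],"twist":[0,0,0],"claw":1},{"xyz":[0,0,0],"twist":[0,0,0],"claw":1},{"xyz":[0,0,0],"twist":[0,0,0],"claw":1},{"xyz":[0,0,0],"twist":[0,0,0],"claw":1},{"xyz":[0,0,0],"twist":[0,0,0],"claw":1},{"xyz":[0,0,0],"twist":[0,0,0],"claw":1},{"xyz":[0,0,0],"twist":[0,0,0],"claw":1},{"xyz":[0,0,0],"twist":[0,0,0],"claw":1}]}}

```text
time_s: 20.4
eef_pos: [461.4, 119.0, 126.3]
tcp_rot: [[0.9, -0.436, 0.001], [-0.436, -0.9, 0.0], [0.001, -0.0, -1.0]]
wrist_force: [-1.9, -0.7, 16.4]
gripper_width: 0.24
```

Emit:
{"name": "arm_command", "arguments": {"deltas": [{"xyz":[0,0,-0.1],"twist":[0,0,0],"claw":1},{"xyz":[0,0,-0.4],"twist":[0,0,0],"claw":1},{"xyz":[0,0,-1],"twist":[0,0,0],"claw":1},{"xyz":[0,0,-2],"twist":[0,0,0],"claw":1},{"xyz":[0,0,-3.3],"twist":[0,0,0],"claw":1},{"xyz":[0,0,-4.8],"twist":[0,0,0],"claw":1},{"xyz":[0,0,-6.3],"twist":[0,0,0],"claw":1},{"xyz":[0,0,-7.8],"twist":[0,0,0],"claw":1},{"xyz":[0,0,-9],"twist":[0,0,0],"claw":1},{"xyz":[0,0,-9.5],"twist":[0,0,0],"claw":1}]}}

```text
time_s: 21.23
eef_pos: [461.6, 119.0, 222.5]
tcp_rot: [[0.9, -0.436, 0.002], [-0.436, -0.9, 0.0], [0.002, -0.001, -1.0]]
wrist_force: [0.0, 0.0, -3.2]
gripper_width: 0.245
```

```bash
python3 go.py 510.1 -236.9 221 -25.85; python3 - <<'E'
from h import *
p,d=snap('side','s6');cv2.imwrite('pics/s6c.png',cv2.resize(cv2.cvtColor(p,4)[160:280,230:350],(600,600),interpolation=2))
W=world('side',d)[210:275,250:315].reshape(-1,3);c=p[210:275,250:315].reshape(-1,3).astype(int)
r=np.hypot(W[:,0]-461,W[:,1]-118);m=(r<17)&(c[:,0]-c[:,2]>60)&(W[:,2]<75)
print(m.sum(),np.percentile(W[m][:,2],[20,50,70,80,90]).round(1))
E
```

```text
t 21.23 eef [461.6 119.  222.5] w 0.245 F [ 0.   0.  -3.2] q [0.13 0.3  1.71 0.   1.13 0.58]
xyz cm [19.88 29.92  0.15] twist [-0.06 -0.09  0.02]
116 [36.3 42.1 43.5 44.3 45. ]
```

View pics/s6c.png

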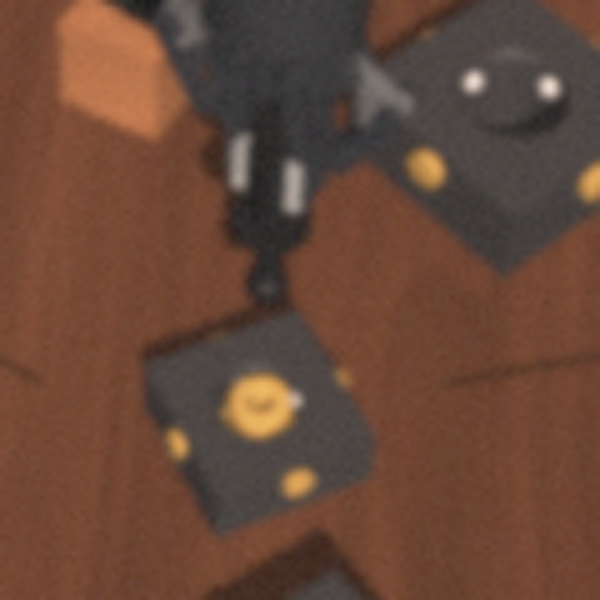

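The die stands home at (260,405) with its top about 2 mm above the block, and the punch lifted free. Carrying it back.

Emit:
{"name": "arm_command", "arguments": {"deltas": [{"xyz":[0.6,0.9,0],"twist":[0,0,0],"claw":1},{"xyz":[1.7,2.5,0],"twist":[0,0,0],"claw":1},{"xyz":[3.1,4.6,0],"twist":[0,0,0],"claw":1},{"xyz":[4.7,7,0],"twist":[0,0,0],"claw":1},{"xyz":[6.3,9.4,0],"twist":[0,0,0],"claw":1},{"xyz":[7.9,11.8,0],"twist":[0,0,0],"claw":1},{"xyz":[9.5,14.2,0],"twist":[0,0,0],"claw":1},{"xyz":[11.1,16.6,0],"twist":[0,0,0],"claw":1},{"xyz":[12.7,19,0],"twist":[0,0,0],"claw":1},{"xyz":[14.3,21.4,0],"twist":[0,0,0],"claw":1}]}}

```text
time_s: 22.12
eef_pos: [495.9, -137.9, 219.8]
tcp_rot: [[0.9, -0.436, -0.002], [-0.436, -0.9, 0.001], [-0.002, 0.0, -1.0]]
wrist_force: [0.4, 0.9, -3.7]
gripper_width: 0.24
```

Emit:
{"name": "arm_command", "arguments": {"deltas": [{"xyz":[1.6,2.4,0],"twist":[0,0,0],"claw":1},{"xyz":[3,4.6,0],"twist":[0,0,0],"claw":1},{"xyz":[4.2,6.5,0],"twist":[0,0,0],"claw":1},{"xyz":[5,7.8,0],"twist":[0,0,0],"claw":1},{"xyz":[5.5,8.5,0.2],"twist":[0,0,0],"claw":1},{"xyz":[5.58,8.52,0.8],"twist":[0,0,0],"claw":1},{"xyz":[5.58,8.52,1.5],"twist":[0,0,0],"claw":1},{"xyz":[5.58,8.52,2],"twist":[0,0,0],"claw":1},{"xyz":[5.58,8.52,2],"twist":[0,0,0],"claw":1},{"xyz":[5.58,8.52,2],"twist":[0,0,0],"claw":1}]}}

```text
time_s: 22.95
eef_pos: [509.5, -235.9, 200.3]
tcp_rot: [[0.901, -0.435, -0.001], [-0.435, -0.901, 0.001], [-0.001, -0.0, -1.0]]
wrist_force: [0.4, -0.3, -2.9]
gripper_width: 0.244
```

```bash
python3 go.py 510.1 -236.9 97.3 -25.85
```

```text
t 22.95 eef [ 509.5 -235.9  200.3] w 0.244 F [ 0.4 -0.3 -2.9] q [-0.54  0.44  1.54  0.    1.16 -0.09]
xyz cm [ 0.11  0.06 10.3 ] twist [-0.01  0.07  0.08]
```

Emit:
{"name": "arm_command", "arguments": {"deltas": [{"xyz":[0.06,0.05,0.6],"twist":[0,0,0],"claw":1},{"xyz":[0.08,0.05,1.5],"twist":[0,0,0],"claw":1},{"xyz":[0.08,0.05,2.5],"twist":[0,0,0],"claw":1},{"xyz":[0.08,0.05,3.5],"twist":[0,0,0],"claw":1},{"xyz":[0.08,0.05,4.5],"twist":[0,0,0],"claw":1},{"xyz":[0.08,0.05,5.5],"twist":[0,0,0],"claw":1},{"xyz":[0.08,0.05,6.5],"twist":[0,0,0],"claw":1},{"xyz":[0.08,0.05,7.5],"twist":[0,0,0],"claw":1},{"xyz":[0.08,0.05,8.3],"twist":[0,0,0],"claw":1},{"xyz":[0.08,0.05,8.6],"twist":[0,0,0],"claw":1}]}}

```text
time_s: 23.78
eef_pos: [509.7, -237.5, 113.3]
tcp_rot: [[0.9, -0.436, -0.001], [-0.436, -0.9, 0.001], [-0.002, -0.0, -1.0]]
wrist_force: [-0.7, -1.5, -3.7]
gripper_width: 0.241
```

```bash
python3 go.py 510.1 -236.9 97.3 -25.85
```

```text
t 23.78 eef [ 509.7 -237.5  113.3] w 0.241 F [-0.7 -1.5 -3.7] q [-0.54  0.55  1.63  0.    0.96 -0.09]
xyz cm [ 0.01 -0.07  1.6 ] twist [-0.01  0.09  0.01]
```

Emit:
{"name": "arm_command", "arguments": {"deltas": [{"xyz":[0,-0.04,0.2],"twist":[0,0,0],"claw":1},{"xyz":[0,-0.04,0.5],"twist":[0,0,0],"claw":1},{"xyz":[0,-0.04,0.8],"twist":[0,0,0],"claw":1},{"xyz":[0,-0.04,1],"twist":[0,0,0],"claw":1},{"xyz":[0,-0.04,1.1],"twist":[0,0,0],"claw":1},{"xyz":[0,-0.04,1.2],"twist":[0,0,0],"claw":1},{"xyz":[0,-0.04,1.3],"twist":[0,0,0],"claw":1},{"xyz":[0,-0.04,1.36],"twist":[0,0,0],"claw":1},{"xyz":[0,-0.04,1.4],"twist":[0,0,0],"claw":1},{"xyz":[0,-0.04,1.4],"twist":[0,0,0],"claw":1}]}}

```text
time_s: 24.62
eef_pos: [510.4, -237.4, 100.8]
tcp_rot: [[0.9, -0.436, 0.0], [-0.436, -0.9, 0.0], [0.0, -0.0, -1.0]]
wrist_force: [0.3, -0.3, -3.4]
gripper_width: 0.241
```

Emit:
{"name": "arm_command", "arguments": {"deltas": [{"xyz":[0,-0.04,0.05],"twist":[0,0,0],"claw":1},{"xyz":[0,-0.04,0.1],"twist":[0,0,0],"claw":1},{"xyz":[0,-0.04,0.15],"twist":[0,0,0],"claw":1},{"xyz":[0,-0.04,0.2],"twist":[0,0,0],"claw":1},{"xyz":[0,-0.04,0.24],"twist":[0,0,0],"claw":1},{"xyz":[0,-0.04,0.27],"twist":[0,0,0],"claw":1},{"xyz":[0,-0.04,0.29],"twist":[0,0,0],"claw":1},{"xyz":[0,-0.04,0.31],"twist":[0,0,0],"claw":1},{"xyz":[0,-0.04,0.33],"twist":[0,0,0],"claw":1},{"xyz":[0,-0.04,0.33],"twist":[0,0,0],"claw":1}]}}

```text
time_s: 25.45
eef_pos: [510.6, -237.0, 97.4]
tcp_rot: [[0.9, -0.436, -0.0], [-0.436, -0.9, 0.0], [-0.0, -0.0, -1.0]]
wrist_force: [0.3, -0.3, -3.0]
gripper_width: 0.244
```

Emit:
{"name": "arm_command", "arguments": {"deltas": [{"xyz":[0,0,0.01],"twist":[0,0,0],"claw":1},{"xyz":[0,0,0.02],"twist":[0,0,0],"claw":1},{"xyz":[0,0,0.03],"twist":[0,0,0],"claw":1},{"xyz":[0,0,0.04],"twist":[0,0,0],"claw":1},{"xyz":[0,0,0.05],"twist":[0,0,0],"claw":1},{"xyz":[0,0,0.05],"twist":[0,0,0],"claw":1},{"xyz":[0,0,0.05],"twist":[0,0,0],"claw":1},{"xyz":[0,0,0.05],"twist":[0,0,0],"claw":1},{"xyz":[0,0,0.05],"twist":[0,0,0],"claw":1},{"xyz":[0,0,0.05],"twist":[0,0,0],"claw":1}]}}

```text
time_s: 26.28
eef_pos: [510.7, -237.1, 97.3]
tcp_rot: [[0.9, -0.436, 0.0], [-0.436, -0.9, -0.0], [0.0, 0.0, -1.0]]
wrist_force: [-2.1, 0.0, 3.9]
gripper_width: 0.244
```

The collar is seated on the stand. Releasing.

Emit:
{"name": "arm_command", "arguments": {"deltas": [{"xyz":[0,0,-0.02],"twist":[0,0,0],"claw":1},{"xyz":[0,0,-0.02],"twist":[0,0,0],"claw":0.74},{"xyz":[0,0,-0.02],"twist":[0,0,0],"claw":0.7},{"xyz":[0,0,-0.02],"twist":[0,0,0],"claw":0.6},{"xyz":[0,0,-0.02],"twist":[0,0,0],"claw":0.5},{"xyz":[0,0,-0.02],"twist":[0,0,0],"claw":0.4},{"xyz":[0,0,-0.02],"twist":[0,0,0],"claw":0.3},{"xyz":[0,0,-0.02],"twist":[0,0,0],"claw":0.2},{"xyz":[0,0,-0.02],"twist":[0,0,0],"claw":0.2},{"xyz":[0,0,-0.02],"twist":[0,0,0],"claw":0.2}]}}

```text
time_s: 27.12
eef_pos: [510.6, -237.1, 97.2]
tcp_rot: [[0.9, -0.436, 0.0], [-0.436, -0.9, 0.0], [-0.0, -0.0, -1.0]]
wrist_force: [0.8, 0.2, 0.3]
gripper_width: 0.802
```

Emit:
{"name": "arm_command", "arguments": {"deltas": [{"xyz":[0,0,-0.5],"twist":[0,0,0],"claw":0.2},{"xyz":[0,0,-1.5],"twist":[0,0,0],"claw":0.2},{"xyz":[0,0,-3],"twist":[0,0,0],"claw":0.2},{"xyz":[0,0,-5],"twist":[0,0,0],"claw":0.2},{"xyz":[0,0,-7.5],"twist":[0,0,0],"claw":0.2},{"xyz":[0,0,-10],"twist":[0,0,0],"claw":0.2},{"xyz":[0,0,-12.5],"twist":[0,0,0],"claw":0.2},{"xyz":[0,0,-15],"twist":[0,0,0],"claw":0.2},{"xyz":[0,0,-16],"twist":[0,0,0],"claw":0.2},{"xyz":[0,0,-16],"twist":[0,0,0],"claw":0.2}]}}

```text
time_s: 27.95
eef_pos: [511.6, -237.6, 260.4]
tcp_rot: [[0.9, -0.436, 0.004], [-0.436, -0.9, -0.003], [0.005, 0.0, -1.0]]
wrist_force: [0.1, -0.6, 0.5]
gripper_width: 0.804
```

```bash
python3 go.py 510 -237 257 -25.6; python3 - <<'E'
from h import *
p,d=snap('side','s7');cv2.imwrite('pics/s7c.png',cv2.resize(cv2.cvtColor(p,4)[80:280,180:380],(600,600),interpolation=2))
W=world('side',d)[118:190,238:295].reshape(-1,3);s=W[(W[:,2]>142)&(W[:,2]<158)&(np.hypot(W[:,0]-510,W[:,1]+237)<25)]
print(len(s),s.mean(0),np.median(s,0))
E
```

```text
t 27.95 eef [ 511.6 -237.6  260.4] w 0.804 F [ 0.1 -0.6  0.5] q [-0.54  0.38  1.46  0.    1.3  -0.09]
xyz cm [-0.17  0.01  0.34] twist [ 0.03 -0.29 -0.23]
49 [ 509.23661628 -236.28091878  149.56611026] [ 509.44332042 -235.25377776  150.03348025]
```

View pics/s7c.png

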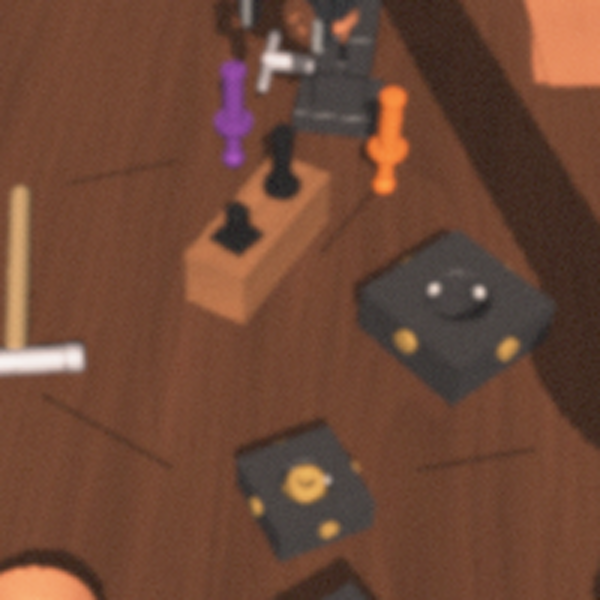

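The punch stands in its hole at (283,160) with its head about 150 mm up, as at the start. The die is home at (305,483), the other things look untouched, and the gripper is clear.

```bash
python3 -c "
from plant import *
print(sign_off())"
```

```text
the job is handed in; nothing more can be done
None
```

The job is done and handed in at about 28 s of the 56 s allowed. I took the round punch from the stand and pressed the die past the catches until it stood hard on the packing. I held it there, then set the punch back in its own hole and backed the gripper clear.

- **Bearing force:** about 19–20 N on the die, steady over 1.7 s. That is the 15.5–16.4 N wrist reading plus the punch's 3.5 N weight. I saw force only at the end of each 0.83 s move, so "never over 30 N" is not proven by a continuous record. The largest reading was 16.4 N at the wrist.
- **Die seated:** in the depth picture its top is about 2 mm above the block, within the 0–10 mm range. The rise in force at the bottom was stiff, as on hard packing.
- **Punch back:** it met the stand with about 7 N, was released, and shows upright with its head at 150 mm, as at the start.
- **Other objects:** the chisel, the part of the hammer in view and the look-alikes show undisturbed in the last picture. The vise is mostly hidden by the gripper there, and the bowl and stake are outside that crop. I made no move near any of these three.

The cameras disagreed by 1–2 mm on height and the punch's sideways position, which did not affect the fit. No check failed.

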